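# Set the wash-stand water regulator and lock it

## Task

Turn the knob on top of the water pressure regulator until its raised pointer lines up with the long mark on the dial plate, then turn the hexagonal lock ring below the knob clockwise until it is firmly hand-tight (about 0.6 N m; never force it past 1.2 N m) and let it go, so that the setting cannot creep. Leave everything else on the bench where it is.

Things in the scene. Friction and masses are not known exactly. Their poses are not given: they have to be found in the camera images.
- regulator: brass water pressure regulator on a fixed steel bracket 96 x 130 mm, ports along its y (106 mm to either side, under 55 mm high), gauge on its front (-x, 85 mm out, under 70 mm high). Origin: centre of the underside, z up. On its axis, heights above the bench: dial plate (diameter 86 mm) 88 to 92 mm, lock ring 95 to 111 when seated, neck to 114, knob 114 to 141, pointer ridge to 143
- set_knob (a joint): setting knob on top: fluted, round, black, diameter 40 mm, 27 mm high, vertical axis; rad, 0 to 2.4, grows clockwise seen from above. The seven dial marks are at 0, 0.4 .. 2.4, the long one at 1.6. Starts between 0 and 0.8, turns stiffly (0.15 N m) and stays where it is left
- knob_grip (a point): point on the knob's axis, 130 mm above the bench, 11 mm below the knob's top face: where to grip it across its diameter with the fingers pointing down; 25 N is enough
- pointer_tip (a point): outer end of the pointer, a raised ridge 3 mm wide on the knob's top face that runs from the knob's axis to its rim: 19 mm from the axis, 142 mm above the bench
- long_mark (a point): middle of the long mark on the dial plate, 37 mm from the axis on the regulator's front side (-x of its frame), 92 mm above the bench; the other six marks are short
- lock_ring: brass hexagonal lock ring (jam nut) round the spindle under the knob, same axis, 58 mm across flats, 16 mm high; x axis square to one pair of flats; origin on the axis at its underside. Clockwise from above tightens and lowers it 1 mm per rad. Starts loose (0.05 N m), 0.3 to 1.5 rad from seating, not known beforehand
- ring_grip (a point): on the axis at the middle of the ring's height, 103 mm above the bench when seated. Grip it across a pair of parallel flats, fingers down on either side of the knob, 40 N or more, fingertips above the dial plate. Seated, its torque climbs from 0.15 N m by 1.6 N m per rad; 0.4 to 1.1 is tight. Partly friction: read it after small slow turns. Let go, it springs back by 0.1 to 0.3 rad and stays tight
- solar_lantern: squat round amber solar lantern, diameter 112 mm, 60 mm high, press button on top; bystander
- tea_strainer: stainless tea strainer, bowl 66 mm wide, 26 mm high, straight handle 90 mm; bystander
- mirror: round hand mirror lying face up in a white plastic frame, diameter 110 mm, handle 95 mm, 10 mm thick; bystander
- enamel_plate: white enamel plate, diameter 210 mm, 22 mm high; bystander
- enamel_mug: white enamel mug, diameter 80 mm, 80 mm high; bystander
- spanner: steel spanner lying flat in front of the regulator; bystander
- union_nut: spare brass union nut, diameter 40 mm, 18 mm high, lying near the regulator; bystander

How it is judged (in metres and radians):
On the way, in this order (a step that is already met when the one before it is completed fails the run):
1. the knob's pointer stands at the long mark (within 0.14 rad) while the lock ring is still loose (value of joint set_knob between 1.46 and 1.74 rad and z of lock_ring in the frame of regulator above 0.0951 m), for 0.3 s.
2. the lock ring is turned tight: 0.16 to 0.6 rad past the point where it seats (0.4 to 1.1 N m), so drawn 0.16 to 0.6 mm below its seating height (z of lock_ring in the frame of regulator between 0.0944 and 0.09484 m), for 0.3 s.
At the end, for the whole second after the job is handed in: The knob's pointer is at the long mark within 0.14 rad (about 8 degrees), and the lock ring, tightened to 0.4 to 1.1 N m after the knob was set and then let go, is still clamped: at least 0.04 mm below its seating height of 95 mm (value of joint set_knob between 1.46 and 1.74 rad and z of lock_ring in the frame of regulator between 0.0944 and 0.09496 m); the robot touches nothing.
It fails at once if the lock ring is overtightened: more than 0.72 rad past the point where it seats (1.3 N m) (z of lock_ring in the frame of regulator below 0.09428 m).
It fails at once if a bystander is moved by more than 20 mm (distance of any of solar_lantern, tea_strainer, mirror, enamel_plate, enamel_mug, spanner, union_nut from where it was at the start of the episode above 0.02 m).
It also fails if it takes over 58 s, if anything falls off the work surface, if the arm or the gripper's body presses on something with over 40 N, if the wrist force passes 120 N, or if a joint passes its speed limit or range.

## Robot

A 6-joint arm with a two-finger parallel gripper is mounted at the origin on the work surface. World frame = base frame: x ahead of the robot, y to its left, z up, the work surface at z = 0. Lengths are in m, angles in degrees, forces in N, time in s.
With the tool pointing down it reaches from about 0.35 to 1 m from the base axis. Payload 7.1 kg.
Tool frame: the origin (TCP) lies at the very end of the fingers, on their centre line; the grasp point (between the pads) lies 19 mm behind it; z points along the fingers, y is the line along which they close (so a half turn about z gives the same grasp; the last joint's range is limited). The gripper opens to 85 mm and grips with 20 to 120 N. Pads are 22 mm wide; open, the fingers measure 114 mm over their backs; the gripper's body (76 mm by 85 mm) begins 54 mm behind the grasp point. The pads swing forward as they close: fully open they stand 13 mm farther back than shut.
Start: joints at [64.744, 24.242, 93.386, -0, 62.372, -1.089], TCP at [0.256, 0.57, 0.231] pointing down, gripper open.
Joint ranges: [-172.04, 172.04], [-51.8, 120.97], [4.93, 147.93], [-75.15, 255.16], [6.16, 154.13], [-145.62, 145.62]. Speed limits (degrees/s): [136.94, 136.94, 172.46, 180, 180, 180].

## Interface

Orientations are given as [roll, pitch, yaw] about the fixed x, y, z axes, in that order (R = Rz(yaw) Ry(pitch) Rx(roll)).
In Python, from plant import bot gives the robot as it stands.
- The arm moves only by the shell command python3 -m jog 'ROWS' [FORCE]. ROWS is text: rows parted by semicolons, each of 5 numbers parted by spaces: the shift along the tool's x, y, z in mm, then the turn about the tool's z in rad, then the finger opening in mm, from 0 to 85.4. In form: dx dy dz spin grip; .... A call has 1 to 10 rows; each row shifts and turns the commanded pose from where the row before left it, along the tool's axes as they then stand; what a row does not reach is not made up. A row lasts 1/12 s, in which the tool goes at most 41.7 mm and 7.16 degrees, less where a joint would pass 70% of its speed; a pose out of reach is approached as far as the arm can. A call with a gripper value outside its range is refused whole. The fingers move at their own pace and stop on an object; FORCE is the grip in N (left out, the last holds). Time passes only in rows, so rows that do not move let the fingers close. It gives the time, the measured TCP pose, the force, the opening and the grip force at its end, in the units of the state.
- bot.read_state(): the state, without advancing time (a new reading comes with each control period).
- bot.capture(name): name is "side" or "top"; returns the picture (400x640x3 uint8, blue, green, red); there is no depth.
- bot.calibration(name): a dict with "camera_matrix" (3x3 intrinsics, pixels), "extrinsics" (4x4, takes a point from world to camera coordinates). Camera axes: x right, y down, z forward; pixel columns grow to the right and rows downward; lengths in m; the calibration is good to about 2 mm. A picture is of the moment at which its call begins. calibration takes no time and is no camera call.
- bot.job_done(): hands the job in; it is judged then, once.
Trained networks look in the newest picture that a camera, given by its name, has taken for a name from the list of things; names that differ only in an ending like _2 or _b are one class to them, and where a whole thing is asked for, a point or a joint stands for the part that bears it (a point fixed in the world has none). Each returns a list of dicts, best first, with "p" (0 to 1); they miss things now and then, are a little off and sometimes report something else, mostly with a low value. They report only what shows in the picture. A call takes as long as a camera call.
- bot.recognise(thing, camera): "bbox" ([left, top, right, bottom] in pixels, round what is visible of it).
The state is a dict: "t": time; "joint_positions": joint angles; "joint_vel": joint speeds; "tau": joint torques, N m; "tool_pos": TCP position; "tool_rot": TCP orientation; "ft_force": force on the tool from outside, world axes, zero at the start; "torque": the same for the moment, N m; "gripper_width": finger opening in m; "finger_force": force on a finger pad.
Only numpy, scipy, OpenCV 4.12 (cv2) and the standard library are available. Lean on these libraries where they do the work, as an engineer would, in place of code of your own. Each camera call takes 0.05 s, during which the arm holds its last target. There are 200 camera calls.

## Working session

There is one attempt and no reset: what is moved stays moved. The work goes in short steps, Python scripts to look and compute and a shell command to move; the robot and the scene stay as the last step left them, time stands still between calls to the robot, and variables do not carry over. Pictures are saved under pics/ and viewed, at most 10 in all, crops included, and the job is handed in when it is done.

```bash
mkdir -p pics; ls; python3 - <<'E'
from plant import bot
import cv2,numpy as np
s=bot.read_state();print(s)
for n in("top","side"):
    im=bot.capture(n);cv2.imwrite(f"pics/{n}0.png",im)
    c=bot.calibration(n);print(n,np.round(c["camera_matrix"],1).tolist(),np.round(c["extrinsics"],4).tolist())
    for t in("set_knob","lock_ring","regulator","pointer_tip","long_mark","knob_grip"):
        print(t,[(np.round(d["bbox"],1).tolist(),round(d["p"],2)) for d in bot.recognise(t,n)[:2]])
E
```

```text
pics
{'t': 0.0, 'joint_positions': array([ 6.47445384e+01,  2.42845448e+01,  9.34341345e+01, -7.10662740e-05,
        6.23717429e+01, -1.08888740e+00]), 'joint_vel': array([-0.0208885 , -0.0085149 ,  0.01531709, -0.10847032, -0.01661275,
       -0.03159398]), 'tau': array([-2.48741359e-03, -5.57381845e+01, -2.81732565e+01, -1.12663386e-04,
        7.47347600e-03,  2.28419975e-05]), 'tool_pos': array([0.25560549, 0.56971793, 0.23052593]), 'tool_rot': array([-1.79909593e+02, -1.65543888e-03,  1.55833458e+02]), 'ft_force': array([-0.09235021, -0.07189258, -0.22419187]), 'torque': array([ 0.00790581, -0.02569276, -0.01153884]), 'finger_force': 0.0, 'gripper_width': 0.08554374478648254}
top [[412.4, 0.0, 319.9], [0.0, 412.4, 204.1], [0.0, 0.0, 1.0]] [[0.0161, -0.9999, 0.0014, -0.0283], [-0.9757, -0.016, -0.2187, 0.6197], [0.2187, 0.0021, -0.9758, 1.02], [0.0, 0.0, 0.0, 1.0]]
set_knob [([318.5, 240.3, 336.2, 259.2], 0.57)]
lock_ring [([317.9, 241.8, 341.7, 262.9], 0.79)]
regulator [([290.8, 231.1, 364.9, 281.5], 0.63)]
pointer_tip [([319.5, 242.3, 334.8, 260.3], 0.61), ([287.8, 229.4, 367.1, 284.4], 0.22)]
long_mark [([287.2, 230.7, 365.9, 283.8], 0.69)]
knob_grip [([319.5, 241.8, 337.2, 260.4], 0.71), ([267.3, 276.9, 329.6, 309.4], 0.61)]
side [[410.4, 0.0, 322.3], [0.0, 410.4, 201.1], [0.0, 0.0, 1.0]] [[0.8869, -0.4617, 0.0147, -0.5356], [-0.2674, -0.539, -0.7988, 0.2432], [0.3768, 0.7045, -0.6015, 0.943], [0.0, 0.0, 0.0, 1.0]]
set_knob [([280.4, 203.4, 300.7, 222.6], 0.82)]
lock_ring [([278.3, 212.8, 306.3, 231.4], 0.78)]
regulator [([260.6, 202.0, 313.7, 275.7], 0.87)]
pointer_tip [([285.0, 201.3, 299.9, 224.9], 0.83)]
long_mark [([260.5, 202.8, 312.3, 270.8], 0.74)]
knob_grip [([282.5, 204.1, 300.0, 221.9], 0.73)]
```

```bash
python3 - <<'E'
import cv2,numpy as np
a=cv2.imread("pics/top0.png")[205:305,265:395];b=cv2.imread("pics/side0.png")[185:285,225:355]
f=lambda x:cv2.resize(x,(780,600),interpolation=cv2.INTER_CUBIC)
cv2.imwrite("pics/topc.png",f(a))
cv2.imwrite("pics/sidec.png",f(b))
E
```

```text
(no output)
```

View pics/topc.png

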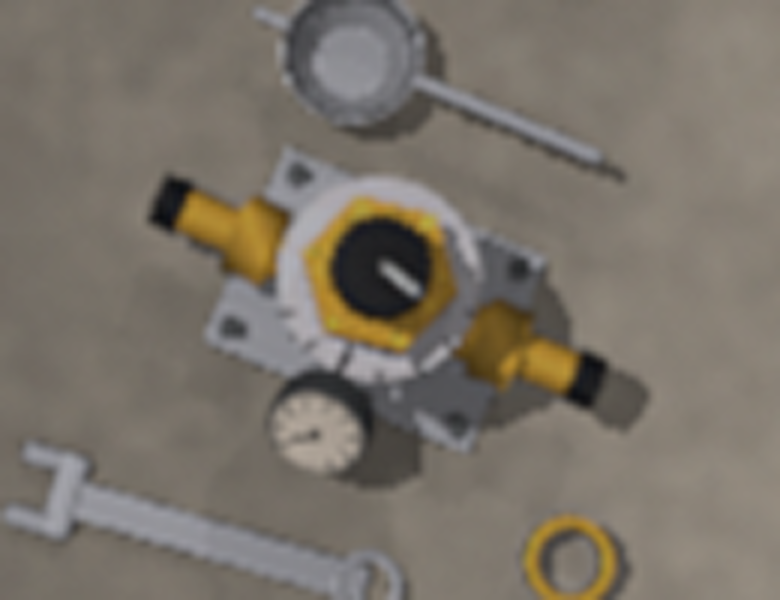

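View pics/sidec.png

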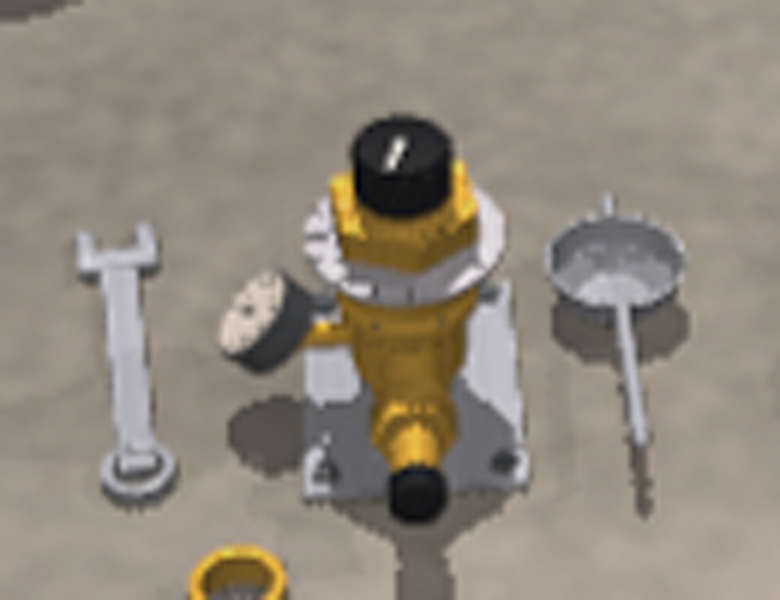

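View pics/top0.png

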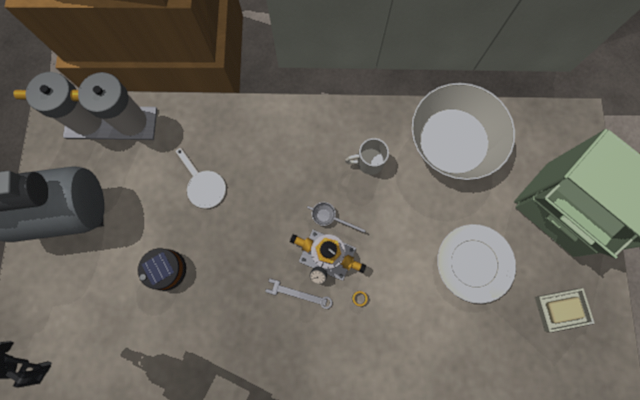

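The top crop shows the knob's top centre at about (328.7, 249.2) with the pointer towards lower right. The port ends are at (293, 239) and (363, 268), and the gauge is in front. The side crop shows the knob top at about (292, 210). Next I'll compute positions.

```bash
cat > h.py <<'E'
from plant import bot
import cv2,numpy as np
C={n:bot.calibration(n) for n in("top","side")}
def proj(P,n):
    c=C[n];p=np.c_[np.atleast_2d(P),np.ones(len(np.atleast_2d(P)))]@np.array(c["extrinsics"])[:3].T
    q=p@np.array(c["camera_matrix"]).T;return q[:,:2]/q[:,2:]
def ray(uv,z,n):
    c=C[n];E=np.array(c["extrinsics"]);R,t=E[:3,:3],E[:3,3];o=-R.T@t
    d=R.T@np.linalg.solve(np.array(c["camera_matrix"]),[*uv,1]);return o+d*(z-o[2])/d[2]
E
python3 - <<'E'
from h import *
deg=np.degrees
a=lambda x,y:(265+x/6,205+y/6)
b=lambda x,y:(225+x/6,185+y/6)
ct=ray(a(382,267),.141,"top");cs=ray(b(402,152),.141,"side");print("knob",ct,cs)
p1=ray(a(168,203),.036,"top");p2=ray(a(590,378),.036,"top");d=p1-p2
print("ports len",np.linalg.norm(d),"mid",(p1+p2)/2,"y-axis ang",deg(np.arctan2(d[1],d[0])),"yaw",deg(np.arctan2(d[1],d[0]))-90)
v=ray(a(415,293),.143,"top")-ray(a(384,266),.143,"top");print("pointer ang top",deg(np.arctan2(v[1],v[0])))
v=ray(b(389,168),.143,"side")-ray(b(401,140),.143,"side");print("pointer ang side",deg(np.arctan2(v[1],v[0])))
for x,y in[(288,312),(308,330),(343,357),(383,370),(410,370),(437,355),(468,250)]:
    v=ray(a(x,y),.092,"top")-ct;print("mark",x,y,np.linalg.norm(v[:2]).round(4),deg(np.arctan2(v[1],v[0])).round(1))
hx=[(370,195),(440,215),(456,290),(403,348),(325,333),(304,255)]
for p in hx:
    v=ray(a(*p),.112,"top")-ct;print("hex",np.linalg.norm(v[:2]).round(4),deg(np.arctan2(v[1],v[0])).round(1))
E
```

```text
knob [ 0.49244512 -0.04118757  0.141     ] [ 0.49402416 -0.04484553  0.141     ]
ports len 0.20140648096037816 mid [ 0.4940323  -0.04145808  0.036     ] y-axis ang 68.40800521349801 yaw -21.591994786501985
pointer ang top -130.2529002534959
pointer ang side -129.00087172714566
mark 288 312 0.0406 110.2
mark 308 330 0.0365 125.8
mark 343 357 0.0355 155.4
mark 383 370 0.0374 -177.0
mark 410 370 0.0395 -160.5
mark 437 355 0.0393 -141.7
mark 468 250 0.0394 -70.4
hex 0.0333 8.1
hex 0.035 -44.1
hex 0.0316 -100.4
hex 0.0313 -162.2
hex 0.033 137.1
hex 0.0325 76.4
```

```bash
python3 - <<'E'
from h import *
from scipy.optimize import minimize
# silhouettes: black knob mask vs projected cylinder hull in both views; ring fit by yellow mask of hull minus knob
ims={n:cv2.imread(f"pics/{n}0.png") for n in C}
S=8
def hull(P,n,off,shape=(100,130)):
    q=proj(P,n)-off; m=np.zeros((shape[0]*S,shape[1]*S),np.uint8)
    cv2.fillConvexPoly(m,cv2.convexHull(np.round((q+.5)*S).astype(np.int32)),1); return cv2.resize(m.astype(np.float32),shape[::-1],interpolation=cv2.INTER_AREA)
off={"top":np.array([265,205]),"side":np.array([225,185])}
th=np.linspace(0,2*np.pi,60)[:-1]
cyl=lambda c,r,z0,z1:np.array([[c[0]+r*np.cos(t),c[1]+r*np.sin(t),z] for t in th for z in(z0,z1)])
for n in C:
    o=off[n];im=ims[n][o[1]:o[1]+100,o[0]:o[0]+130].astype(int)
    g=im.max(2);blk=(g<60).astype(np.float32)
    c0=(.493,-.043);near=cv2.dilate((hull(cyl(c0,.024,.112,.146),n,o)>0).astype(np.uint8),np.ones((3,3)))
    # pointer counted in
    w=hull(cyl(c0,.012,.141,.142),n,o)>0; blk=np.maximum(blk,w)*near
    cost=lambda c:((hull(cyl(c,.02,.114,.141),n,o)-blk)**2).sum()
    best=min((cost((x,y)),x,y) for x in np.arange(.480,.506,.001) for y in np.arange(-.055,-.03,.001));print(n,best,blk.sum())
    sat=((im[...,2]-im[...,0])>50).astype(np.float32)
    def hx(c,a,r=.058/np.sqrt(3)): return np.array([[c[0]+r*np.cos(a+k*np.pi/3),c[1]+r*np.sin(a+k*np.pi/3),z] for k in range(6) for z in(.096,.112)])
    c=best[1:]
    reg=cv2.dilate((hull(cyl(c,.036,.096 if n=="top" else .104,.112),n,o)>0).astype(np.uint8),np.ones((3,3)))
    kn=hull(cyl(c,.02,.114,.141),n,o)
    t=np.maximum(sat,kn)*reg
    print(n,[(int(a),round(float((((np.maximum(hull(hx(c,np.radians(a)),n,o),kn)-t)*reg)**2).sum()),1)) for a in range(0,60,3)])
    v=cv2.resize(ims[n][o[1]:o[1]+100,o[0]:o[0]+130],(780,600),interpolation=cv2.INTER_CUBIC)
    if n=="top":
        for P,col in((cyl(c,.02,.141,.141),(0,0,255)),(cyl(c,.043,.092,.092),(255,0,0))):
            cv2.polylines(v,[np.int32((proj(P,n)-o+.5)*6)],True,col)
        for a in(12,17,22):
            cv2.polylines(v,[np.int32((proj(hx(c,np.radians(a))[1::2],n)-o+.5)*6)],True,(0,255,0) if a==17 else (255,0,255))
        cv2.imwrite("pics/ov.png",v)
E
```

```text
top (np.float32(24.657715), np.float64(0.494), np.float64(-0.04099999999999999)) 203.0
top [(0, 57.2), (3, 52.2), (6, 45.8), (9, 40.2), (12, 36.5), (15, 31.7), (18, 32.9), (21, 34.5), (24, 39.2), (27, 44.2), (30, 50.3), (33, 53.9), (36, 58.4), (39, 62.0), (42, 66.4), (45, 67.5), (48, 68.0), (51, 66.5), (54, 64.3), (57, 61.0)]
side (np.float32(26.995117), np.float64(0.497), np.float64(-0.03399999999999998)) 229.0
side [(0, 28.5), (3, 25.3), (6, 21.3), (9, 16.9), (12, 13.1), (15, 11.0), (18, 12.0), (21, 15.0), (24, 18.6), (27, 22.9), (30, 26.1), (33, 29.0), (36, 31.5), (39, 33.5), (42, 35.5), (45, 35.2), (48, 34.7), (51, 33.9), (54, 31.6), (57, 30.3)]
```

View pics/ov.png

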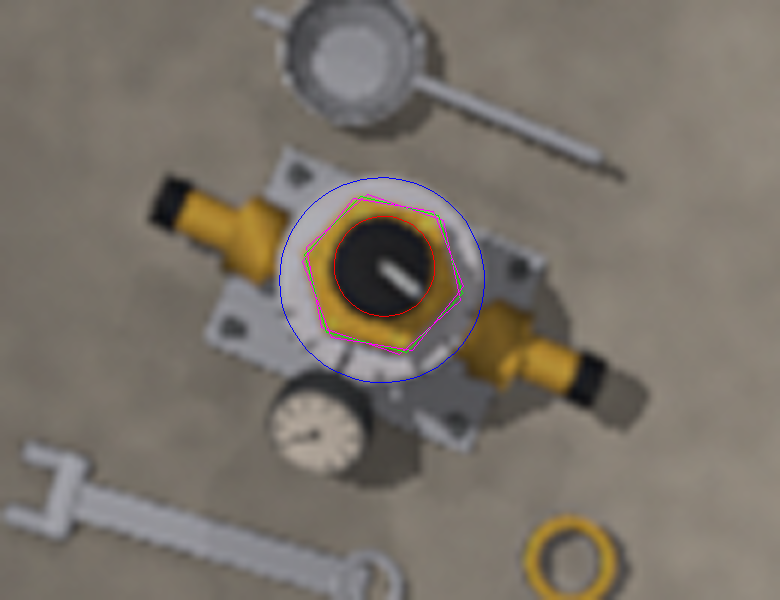

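```bash
python3 -m jog '-14 -14 0 0 60; -28 -28 0 0 60; -28 -28 0 0 60; -28 -28 0 0 60; -28 -28 0 0 60; -28 -28 0 0 60; -28 -28 0 0 60; -28 -28 0 0 60; -28 -28 0 0 60; -28 -28 0 0 60' && python3 -m jog '-28 -28 0 0 60; -28 -28 0 0 60; -28 -28 0 0 60; -28 -28 0 0 60; -28 -28 0 0 60; -28 -27 0 0 60; -20 -20 0 0 60; -13 -8 0 0 60; 0 0 0 0 60; 0 0 0 0 60'; python3 - <<'E'
from h import *
s=bot.read_state();print(s["joint_positions"],s["tool_pos"],s["tool_rot"],s["gripper_width"])
E
```

```text
t: 1.53
tool_pos: [0.39, 0.2169, 0.2316]
tool_rot: [180.0, 0.0, 155.9]
ft_force: [1.1, 1.3, 0.1]
gripper_width: 0.0597
finger_force: 0.0
t: 2.37
tool_pos: [0.4932, -0.0416, 0.2312]
tool_rot: [180.0, -0.0, 155.7]
ft_force: [-1.1, 0.6, -0.4]
gripper_width: 0.0599
finger_force: 0.0
[-6.21364803e+00  1.33117713e+01  1.09546770e+02  2.65055912e-02
  5.71669485e+01 -7.19659425e+01] [ 0.49318679 -0.04160808  0.23117884] [ 1.79986721e+02 -3.11333013e-02  1.55737922e+02] 0.05994304345045389
```

```bash
python3 -m jog '0 0 15 0 60; 0 0 30 0 60; 0 0 30 0 60; 0 0 18 0 60; 0 0 12 0 60; 0 0 5 0 60; 0 0 4 0 60; 0 0 0 0 60'; python3 - <<'E'
from h import *
f=lambda x:cv2.resize(x,None,fx=4,fy=4,interpolation=cv2.INTER_CUBIC)
a=bot.capture("top")[200:310,280:380];b=bot.capture("side")[150:260,245:345]
cv2.imwrite("pics/g1.png",np.hstack([f(a),f(b)]))
E
```

```text
t: 3.03
tool_pos: [0.4929, -0.0406, 0.1172]
tool_rot: [-180.0, -0.0, 155.9]
ft_force: [0.1, -0.4, 0.4]
gripper_width: 0.0602
finger_force: 0.0
```

View pics/g1.png

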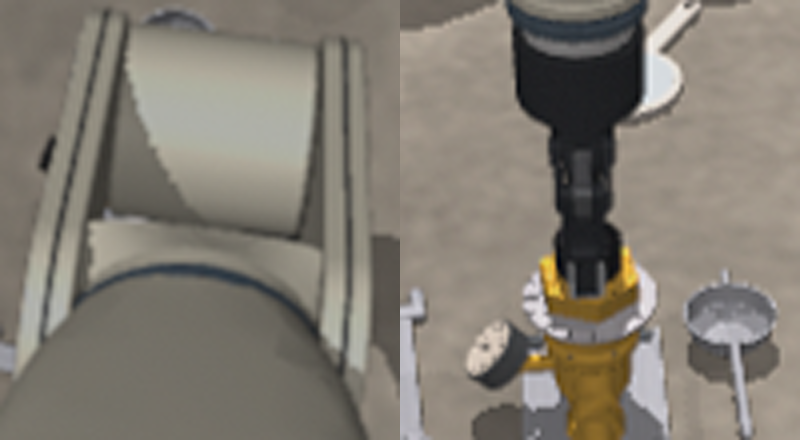

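The side view shows the fingers straddling the knob, with the finger at column 587 and the knob axis at about 588. The top view is blocked by the arm. Closing now.

```bash
python3 -m jog '0 0 0 0 44; 0 0 0 0 38; 0 0 0 0 36; 0 0 0 0 36; 0 0 0 0 36; 0 0 0 0 36' 30
```

```text
t: 3.63
tool_pos: [0.4959, -0.0389, 0.1194]
tool_rot: [179.6, 0.2, 155.7]
ft_force: [3.4, 20.4, 8.3]
gripper_width: 0.0389
finger_force: 29.8
```

```bash
python3 -m jog '0 0 0 0 44; 0 3 -3 0 44; 0 1 -1 0 44; 0 0 0 0 44' && python3 -m jog '0 0 0 0 38;0 0 0 0 36; 0 0 0 0 36; 0 0 0 0 36; 0 0 0 0 36' 30
```

```text
t: 3.97
tool_pos: [0.4952, -0.0379, 0.122]
tool_rot: [180.0, 0.1, 155.8]
ft_force: [0.2, -0.5, -0.1]
gripper_width: 0.0443
finger_force: 0.0
t: 4.38
tool_pos: [0.4951, -0.0379, 0.1219]
tool_rot: [180.0, 0.0, 155.8]
ft_force: [-1.0, 2.9, 7.9]
gripper_width: 0.0391
finger_force: 29.3
```

```bash
python3 -m jog '0 0 0 0.08 36;0 0 0 0.1 36;0 0 0 0.1 36;0 0 0 0.1 36;0 0 0 0.1 36;0 0 0 0.1 36;0 0 0 0.1 36;0 0 0 0.1 36;0 0 0 0.1 36;0 0 0 0.1 36' && python3 -m jog '0 0 0 0.1 36;0 0 0 0.1 36;0 0 0 0.07 36;0 0 0 0 36;0 0 0 0 36'; python3 -c "
from plant import bot
print(bot.read_state()['torque'])"
```

```text
t: 5.22
tool_pos: [0.4953, -0.0378, 0.122]
tool_rot: [179.9, -0.0, 99.4]
ft_force: [0.3, 3.0, 6.5]
gripper_width: 0.039
finger_force: 29.3
t: 5.63
tool_pos: [0.4953, -0.0378, 0.1219]
tool_rot: [179.9, -0.0, 84.1]
ft_force: [-0.4, 3.7, 6.8]
gripper_width: 0.0387
finger_force: 29.3
[ 0.52625072  0.06227313 -0.19283074]
```

```bash
python3 -m jog '0 0 0 0 50;0 0 0 0 60;0 0 -10 0 70;0 0 -30 0 85;0 0 -30 -0.1 85;0 0 -30 -0.1 85;0 0 -20 -0.1 85;0 0 0 -0.12 85;0 0 0 -0.12 85;0 0 0 -0.12 85' && python3 -m jog '30 0 0 -0.12 85;30 0 0 -0.12 85;30 0 0 -0.025 85;30 0 0 0 85;0 0 0 0 85;0 0 0 0 85'; python3 - <<'E'
from h import *
f=lambda x:cv2.resize(x,None,fx=4,fy=4,interpolation=cv2.INTER_CUBIC)
A=bot.capture("top");B=bot.capture("side");cv2.imwrite("pics/t2f.png",A);cv2.imwrite("pics/s2f.png",B)
cv2.imwrite("pics/g2.png",np.hstack([f(A[200:310,280:380]),f(B[180:290,245:345])]))
E
```

```text
t: 6.47
tool_pos: [0.4949, -0.0381, 0.2426]
tool_rot: [179.9, 0.1, 122.4]
ft_force: [0.4, -0.5, -0.0]
gripper_width: 0.0851
finger_force: 0.0
t: 6.97
tool_pos: [0.4157, 0.0527, 0.2419]
tool_rot: [180.0, 0.0, 137.3]
ft_force: [1.2, -0.2, -0.3]
gripper_width: 0.0851
finger_force: 0.0
```

View pics/g2.png

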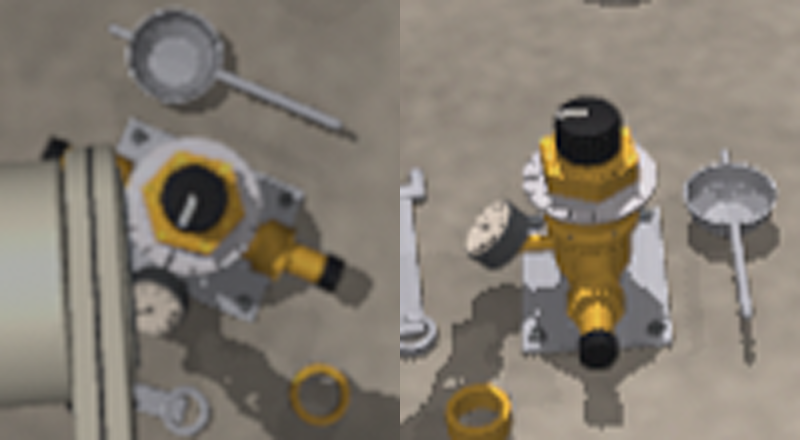

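The pointer now runs from (194,197) to (181,224) in the top half of the crop, towards the long mark. I'll measure it.

```bash
python3 - <<'E'
from h import *
for n,fn,o,c in(("top","t2f",(280,200),(.495,-.040)),("side","s2f",(245,180),(.495,-.040))):
    im=cv2.imread(f"pics/{fn}.png").astype(int)
    q=proj([[*c,.142]],n)[0];m=im.min(2)>110
    vv,uu=np.nonzero(m[int(q[1])-10:int(q[1])+11,int(q[0])-10:int(q[0])+11]);uv=np.c_[uu+int(q[0])-10,vv+int(q[1])-10].astype(float)
    uv=uv[np.hypot(*(uv-q).T)<7]
    P=np.array([ray(p,.143,n) for p in uv])[:,:2];w=[im[int(v),int(u)].min()-100 for u,v in uv]
    print(n,q,len(P));d=np.linalg.svd((P-P.mean(0)))[2][0];print("line ang",np.degrees(np.arctan2(d[1],d[0])),P.mean(0))
a=lambda x,y:(280+x/4,200+y/4)
v=ray(a(181,224),.143,"top")-ray(a(194,197),.143,"top");print(np.degrees(np.arctan2(v[1],v[0])))
b=lambda x,y:(245+x/4,180+y/4)
v=ray(b(157,116),.143,"side")-ray(b(188,113),.143,"side");print(np.degrees(np.arctan2(v[1],v[0])))
E
```

```text
top [328.19322506 248.38128285] 13
line ang 159.28722130813577 [ 0.4867224  -0.03666938]
side [291.54648493 208.82151928] 28
line ang -144.15035705026457 [ 0.49646835 -0.02589836]
155.0057833245913
162.5813289684323
```

```bash
python3 -m jog '-30 -3 0 0 70;-30 -3 0 0 70;-30 -4 0 0 70;-30 -3 0 0 70;0 0 0 0 70' && python3 -m jog '0 0 15 0 70;0 0 35 0 70;0 0 35 0 70;0 0 25 0 70;0 0 17 0 70;0 0 10 0 70;0 0 5 0 70;0 0 3 0 70;0 0 0 0 70'; python3 - <<'E'
from h import *
B=bot.capture("side")
cv2.imwrite("pics/g3.png",cv2.resize(B[170:260,245:345],None,fx=6,fy=6,interpolation=cv2.INTER_CUBIC))
E
```

```text
t: 7.48
tool_pos: [0.5002, -0.0431, 0.2418]
tool_rot: [179.9, 0.2, 137.0]
ft_force: [-0.3, -0.2, 0.1]
gripper_width: 0.07
finger_force: 0.0
t: 8.23
tool_pos: [0.4963, -0.0391, 0.0966]
tool_rot: [180.0, 0.0, 137.2]
ft_force: [-0.2, -0.3, -0.3]
gripper_width: 0.0703
finger_force: 0.0
```

View pics/g3.png

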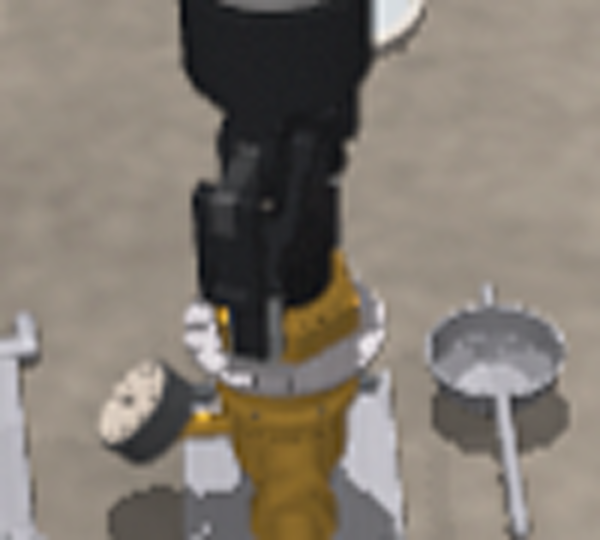

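The near finger stands beside the front-left flat at column 250 and the tip is level with the ring, with no contact force. I'll go slightly lower and close gently.

```bash
python3 -m jog '0 0 2 0 70;0 0 1 0 66;0 0 0 0 62;0 0 0 0 58;0 0 0 0 55;0 0 0 0 55;0 0 0 0 55' 25;python3 -c "
from plant import bot
print(bot.read_state()['torque'])"
```

```text
t: 8.87
tool_pos: [0.4962, -0.0388, 0.0939]
tool_rot: [180.0, 0.0, 137.2]
ft_force: [-0.9, 1.0, 6.3]
gripper_width: 0.0575
finger_force: 27.9
[ 0.18791694  0.14533367 -0.03509294]
```

```bash
cat > tq.py <<'E'
from plant import bot
s=bot.read_state();print("TQ",s["torque"].round(3),"J6",s["joint_positions"][5].round(2),"yaw",s["tool_rot"][2].round(2),"tau6",s["tau"][5].round(3))
E
python3 -m jog '0 0 0 0 55;0 0 0 0 55;0 0 0 0 55' 60; python3 tq.py; python3 -m jog '0 0 0.1 0.1 55;0 0 0.1 0.1 55;0 0 0 0 55;0 0 0 0 55';python3 tq.py;python3 -m jog '0 0 0.1 0.1 55;0 0 0 0 55;0 0 0 0 55';python3 tq.py
```

```text
t: 9.12
tool_pos: [0.4962, -0.0388, 0.0941]
tool_rot: [180.0, 0.0, 137.2]
ft_force: [-1.6, 0.8, 8.7]
gripper_width: 0.0562
finger_force: 61.7
TQ [ 0.265  0.278 -0.048] J6 -53.07 yaw 137.21 tau6 -0.017
t: 9.45
tool_pos: [0.4961, -0.0389, 0.0939]
tool_rot: [180.0, 0.0, 125.7]
ft_force: [-2.1, 1.2, 8.4]
gripper_width: 0.0564
finger_force: 61.7
TQ [ 0.026  0.361 -0.082] J6 -41.58 yaw 125.72 tau6 0.149
t: 9.7
tool_pos: [0.496, -0.039, 0.0938]
tool_rot: [180.0, 0.0, 120.0]
ft_force: [-3.1, 0.3, 9.3]
gripper_width: 0.0567
finger_force: 61.7
TQ [ 0.001  0.482 -0.026] J6 -35.85 yaw 120.0 tau6 0.134
```

```bash
for i in 1; do python3 -m jog '0 0 0.1 0.1 55;0 0 0 0 55;0 0 0 0 55' >/dev/null;python3 tq.py;python3 -m jog '0 0 0.1 0.1 55;0 0 0 0 55;0 0 0 0 55'>/dev/null;python3 tq.py; python3 -m jog '0 0 0.1 0.1 55;0 0 0 0 55;0 0 0 0 55';python3 tq.py; done
```

```text
TQ [-0.089  0.414 -0.05 ] J6 -30.12 yaw 114.27 tau6 0.134
TQ [-0.094  0.51  -0.082] J6 -24.39 yaw 108.54 tau6 0.134
t: 10.45
tool_pos: [0.4957, -0.0391, 0.0935]
tool_rot: [-180.0, 0.0, 102.8]
ft_force: [-4.1, -1.3, 11.5]
gripper_width: 0.0565
finger_force: 61.8
TQ [-0.148  0.539 -0.093] J6 -18.66 yaw 102.81 tau6 0.134
```

```bash
python3 -m jog '0 0 0.1 0.1 55;0 0 0 0 55;0 0 0 0 55' >/dev/null;python3 tq.py;python3 -m jog '0 0 0.1 0.1 55;0 0 0 0 55;0 0 0 0 55'>/dev/null;python3 tq.py; python3 -m jog '0 0 0.1 0.1 55;0 0 0 0 55;0 0 0 0 55';python3 tq.py
```

```text
TQ [-0.236  0.609 -0.075] J6 -12.93 yaw 97.08 tau6 0.134
TQ [-0.204  0.685 -0.048] J6 -7.2 yaw 91.36 tau6 0.135
t: 11.2
tool_pos: [0.4953, -0.0391, 0.0932]
tool_rot: [-180.0, 0.0, 85.6]
ft_force: [-4.0, -2.1, 10.7]
gripper_width: 0.0567
finger_force: 62.0
TQ [-0.227  0.758 -0.042] J6 -1.47 yaw 85.63 tau6 0.134
```

```bash
python3 -m jog '0 0 0.1 0.1 55;0 0 0 0 55;0 0 0 0 55' >/dev/null;python3 tq.py;python3 -m jog '0 0 0.1 0.1 55;0 0 0 0 55;0 0 0 0 55'>/dev/null;python3 tq.py; python3 -m jog '0 0 0.1 0.1 55;0 0 0 0 55;0 0 0 0 55';python3 tq.py
```

```text
TQ [-0.22   0.793 -0.071] J6 4.26 yaw 79.9 tau6 0.134
TQ [-0.202  0.828 -0.1  ] J6 9.99 yaw 74.17 tau6 0.134
t: 11.95
tool_pos: [0.495, -0.039, 0.0929]
tool_rot: [-179.9, 0.0, 68.5]
ft_force: [-5.3, -1.0, 12.6]
gripper_width: 0.0565
finger_force: 62.1
TQ [-0.182  0.869  0.043] J6 15.71 yaw 68.46 tau6 0.177
```

```bash
python3 -m jog '0 0 0 0.05 55;0 0 0 0 55;0 0 0 0 55;0 0 0 0 55' >/dev/null;python3 tq.py;python3 -m jog '0 0 0 0.05 55;0 0 0 0 55;0 0 0 0 55;0 0 0 0 55';python3 tq.py
```

```text
TQ [-0.133  0.873  0.177] J6 18.54 yaw 65.63 tau6 0.17
t: 12.62
tool_pos: [0.4949, -0.039, 0.0928]
tool_rot: [-179.9, 0.1, 62.8]
ft_force: [-5.3, -1.2, 12.1]
gripper_width: 0.0567
finger_force: 62.0
TQ [-0.162  0.831  0.261] J6 21.4 yaw 62.78 tau6 0.245
```

```bash
python3 -m jog '0 0 0 0.05 55;0 0 0 0 55;0 0 0 0 55;0 0 0 0 55' >/dev/null;python3 tq.py;python3 -m jog '0 0 0 0.05 55;0 0 0 0 55;0 0 0 0 55;0 0 0 0 55';python3 tq.py;python3 -m jog '0 0 0 0.05 55;0 0 0 0 55;0 0 0 0 55;0 0 0 0 55';python3 tq.py
```

```text
TQ [-0.075  0.83   0.281] J6 24.25 yaw 59.93 tau6 0.319
t: 13.28
tool_pos: [0.4948, -0.039, 0.0927]
tool_rot: [-179.9, 0.1, 57.1]
ft_force: [-5.3, 0.5, 9.9]
gripper_width: 0.0565
finger_force: 61.9
TQ [-0.068  0.876  0.448] J6 27.11 yaw 57.08 tau6 0.393
t: 13.62
tool_pos: [0.4948, -0.0389, 0.0927]
tool_rot: [-179.9, 0.1, 54.2]
ft_force: [-5.6, -0.5, 11.1]
gripper_width: 0.0565
finger_force: 61.8
TQ [-0.011  0.869  0.52 ] J6 29.97 yaw 54.22 tau6 0.467
```

```bash
python3 -m jog '0 0 0 0.04 55;0 0 0 0.04 55;0 0 0 0 55;0 0 0 0 55;0 0 0 0 55;0 0 0 0 55;0 0 0 0 55;0 0 0 0 55';python3 tq.py
```

```text
t: 14.28
tool_pos: [0.4947, -0.0389, 0.0926]
tool_rot: [-179.9, 0.1, 49.7]
ft_force: [-4.8, 1.4, 10.2]
gripper_width: 0.0567
finger_force: 61.8
TQ [0.035 0.893 0.616] J6 34.54 yaw 49.65 tau6 0.584
```

```bash
python3 -m jog '0 0 0 0.04 55;0 0 0 0 55;0 0 0 0 55;0 0 0 0 55;0 0 0 0 55;0 0 0 0 55';python3 tq.py; python3 -m jog '0 0 0 0 60;0 0 0 0 66;0 0 0 0 72;0 0 0 0 72;0 0 -10 0 72;0 0 -30 0 72;0 0 -40 0 72;0 0 -40 0 72;0 0 -20 0 72'; python3 -m jog '0 35 0 0 72;0 35 0 0 72;0 35 0 0 72;0 35 0 0 72;0 0 0 0 72;0 0 0 0 72'; python3 - <<'E'
from h import *
f=lambda x:cv2.resize(x,None,fx=4,fy=4,interpolation=cv2.INTER_CUBIC)
A=bot.capture("top");B=bot.capture("side")
cv2.imwrite("pics/g4.png",np.hstack([f(A[200:310,280:380]),f(B[180:290,245:345])]))
E
```

```text
t: 14.78
tool_pos: [0.4946, -0.0389, 0.0925]
tool_rot: [-179.9, 0.1, 47.4]
ft_force: [-5.8, 0.3, 9.4]
gripper_width: 0.0569
finger_force: 61.8
TQ [0.08  0.851 0.702] J6 36.82 yaw 47.38 tau6 0.658
t: 15.53
tool_pos: [0.4976, -0.0391, 0.2372]
tool_rot: [179.7, -0.2, 47.3]
ft_force: [-0.0, 0.1, 0.5]
gripper_width: 0.0716
finger_force: 0.0
t: 16.03
tool_pos: [0.5994, -0.1351, 0.2324]
tool_rot: [180.0, -0.0, 47.2]
ft_force: [0.0, -0.3, -0.3]
gripper_width: 0.0719
finger_force: 0.0
```

View pics/g4.png

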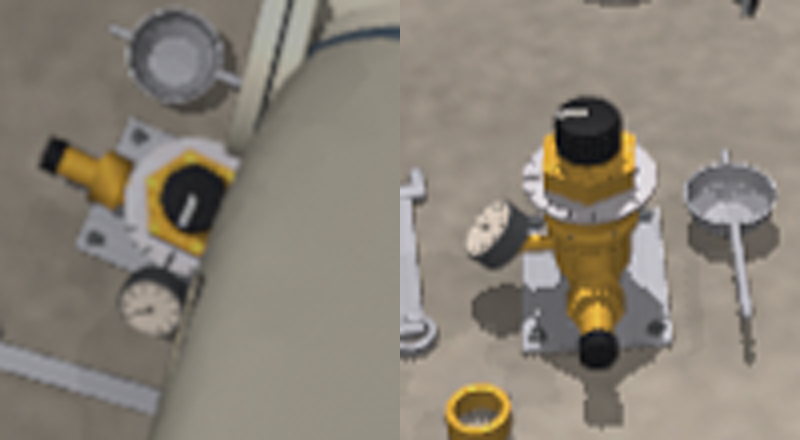

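The pointer is unchanged and still in line with the long mark at about (168,258). The ring was tightened to about 0.7 N m and released, and the arm is clear.

```bash
python3 -c "
from plant import bot
print(bot.job_done())"
```

```text
the job is handed in; nothing more can be done
None
```

I set the knob's pointer at the long mark (camera estimate within about 4 degrees), tightened the lock ring to about 0.7 N m and released it, and handed the job in at about 16 s with the arm clear; no verdict came back, and I couldn't measure how far the ring sprang back.

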